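# Latch a loaded specimen carrier in its dock

## Robot

A 6-joint arm with a two-finger parallel gripper is mounted at the origin on a cart in front of the work surface, level with it; the furniture and walls round the work are solid. World frame = base frame: x ahead of the robot, y to its left, z up, the work surface at z = 0. Lengths are in m, angles in degrees, forces in N, time in s.
With the tool pointing down it reaches from about 0.25 to 0.725 m from the base axis. Payload 9.7 kg.
Tool frame: the origin (TCP) lies at the very end of the fingers, on their centre line; the grasp point (between the pads) lies 19 mm behind it (bot.pinch_z is the distance from the TCP to the grasp point, in m); x points along the fingers, z is the direction in which the jaws open and shut, and the axes are right-handed (so a half turn about x gives the same grasp; the last joint's range is limited). The gripper opens to 85 mm and grips with 20 to 120 N. Pads are 22 mm wide; open, the fingers measure 114 mm over their backs; the gripper's body (76 mm by 85 mm) begins 54 mm behind the grasp point. The pads swing forward as they close: fully open they stand 13 mm farther back than shut.
Start: joints at [-74.656, 4.979, 10.078, 95.1, 0, 90], TCP at [0.146, -0.53, 0.231] pointing down, gripper open.
Joint ranges: [-179.16, 179.16], [-48.56, 103.87], [-65.8, 70.77], [-126.05, 130.52], [-82.76, 87.17], [-180, 180]. Speed limits (degrees/s): [127.2, 127.2, 147.25, 180, 180, 180].

## Interface

Orientations are given as [roll, pitch, yaw] about the fixed x, y, z axes, in that order (R = Rz(yaw) Ry(pitch) Rx(roll)).
In Python, from workcell import bot gives the robot as it stands.
- The arm moves only by the tool play_rows, never from a script. Its argument "rows" is a list of rows, each a list of 3 entries, a list of its own where there are three numbers: the shift along the tool's x, y, z in cm, then the turn about the tool's x in degrees, then the finger opening in cm, from 0 to 8.54. A call has 1 to 12 rows; each row is the pose to reach, as a shift and turn from the pose commanded when the call began, along the tool's axes at that moment; what a row does not reach only later rows make up. A row lasts 1/12 s, in which the tool goes at most 41.7 mm and 7.16 degrees, less where a joint would pass 70% of its speed; a pose out of reach is approached as far as the arm can. A call with a gripper value outside its range is refused whole. The fingers move at their own pace and stop on an object; "squeeze" is the grip in N (left out, the last holds). Time passes only in rows, so rows that repeat a pose let the fingers close. It gives the time, the measured TCP pose, the force and the opening at its end, in the units of the state.
- bot.get_obs(): the state, without advancing time (a new reading comes with each control period).
- bot.camera(name): name is "scene" or "side" or "wrist"; returns (picture, depth): 420x560x3 uint8, blue, green, red; 420x560 float32, m along the optical axis (not along the pixel's ray), 0 where there is no reading.
- bot.camera_model(name): a dict with "fx", "fy", "cx", "cy" (pixels), "k1" (the pictures are not rectified: a ray, as slopes to the right and down, at radius r is drawn at 1 + k1 r^2 times it, then the intrinsics apply), "origin" and "attitude" of the camera in the world; the wrist camera has in their place "mount" (4x4, takes a point from camera to tool coordinates, whose origin is the TCP and whose axes are the tool frame's). Camera axes: x right, y down, z forward; pixel columns grow to the right and rows downward; lengths in m; the calibration is good to about 2 mm. A picture is of the moment at which its call begins: read the wrist's pose just before it. camera_model takes no time and is no camera call.
- bot.job_done(): hands the job in, once; it reports no verdict.
The state is a dict: "time": time; "q": joint angles; "qd": joint speeds; "joint_efforts": joint torques, N m; "ee_pos": TCP position; "tcp_rot": TCP orientation; "wrist_force": force on the tool from outside, world axes, zero at the start; "torque": the same for the moment, N m; "opening": finger opening in m.
Only numpy, scipy, OpenCV 4.12 (cv2) and the standard library are available. Lean on these libraries where they do the work, as an engineer would, in place of code of your own. Each camera call takes 0.05 s, during which the arm holds its last target.

## Task

Set the largest of the three round resin-mounted specimens from the rack flat in the round pocket of the carrier and let go, then push the carrier along its track into the latch head until the sprung pawl clicks in behind its nose and keeps it there, against the spring buffer, by itself. The head may be clamped anywhere along the far half of the track, so go by feel and push gently, with no more than 15 N on the buffer. Leave the two small specimens, the loupe and the pen where they are.

Things in the scene. Friction and masses are not known exactly. Their poses are not given: they have to be found in the camera images.
- track: Fixed straight track, 275 x 72 mm, lip tops 16.5 mm high. Origin on the underside, centre line, 125 mm from the near open end; x points along the track towards the latch head (pushing direction), z up. The grey latch head (24 mm high) is clamped on the lips: the flat holding face of its pawl lies 40 to 95 mm ahead of this origin, not measured; the head spans -22 to +50 mm about that face.
- carrier: Loose aluminium carrier, about 0.25 kg, free to slide in the track, held down by its lips; plate 90 x 60 x 6 mm. Origin at the centre of its underside; x along the track towards the head, z up. It bears the pocket, a push plate and, in front, a tongue with a T-shaped nose 20 mm wide, 63 to 75 mm ahead of the origin and 12.5 to 20.5 mm above its underside.
- pocket (a point): Centre of the floor of the carrier's round pocket, 34 mm across and 5 mm deep, in a block 44 mm square; 14 mm ahead of the carrier's origin, 12 mm above the bench. Axes as the carrier. A specimen in it stands 13 mm out.
- push_plate (a point): Middle of the near (rear) face of the carrier's upright black push plate, 12 mm thick along the track, 26 mm wide, top 56 mm above the bench; this point is 41 mm above the bench. Axes as the carrier: push along its x. Fingers clear the track with their tips over 20 mm above the bench.
- specimen_mid (a point): Centre (half-way up) of the largest specimen: a round resin mount, 30 mm across, 18 mm high, about 30 g, loose, upright in a shallow pocket of the flat grey specimen rack (200 x 75 mm), its base about 4 mm above the bench; neighbours are 48 mm or more away along the rack. z is its axis. Grip it by its upper 10 mm, clear of the rims of both pockets.
- small_a_mid (a point): Centre of a small specimen, 25 mm across and 15 mm high, loose in another pocket of the rack; to be left alone.
- small_b_mid (a point): Centre of the other small specimen, 25 mm across and 15 mm high, in the rack; to be left alone. Which specimen stands in which pocket changes.
- loupe: Loose black loupe, 36 mm across and 36 mm high, behind the rack; to be left alone. Origin at the centre of its underside.
- pen: Loose pen, 145 mm long, in front of the rack; to be left alone. Origin at its middle, on the underside.
- pawl (a joint): How far the sprung pawl is pushed aside, m: 0 = sprung fully in (5.5 mm across the nose's path), 0.004 to 0.0055 while the nose passes, 0.010 at most. Spring 2 N at rest, 250 N/m. Its sloping face (25 degrees) lets the nose by for some 2 to 5 N; its flat face blocks the return.
- buffer (a joint): How far the nose has pressed in the head's spring buffer, m: 0 = free, 0.016 at most. 2.1 N at first touch, then 1050 N/m: 6.3 N at 0.004, where the pawl drops in behind the nose; 15 N at 0.0123. Latched and let go it stays at about 0.004, unlatched it goes back to 0. With friction the click comes at 7 to 13 N of push along the track; some 14 to 15 N makes sure of it.
Not all that is in view belongs to the job. Leave any purple look-alike of the part that bears specimen_mid alone.

How it is judged:
By the outcome, as a careful person would: the job done as asked, in the order asked, and still so for the second after the job is handed in, with the robot touching nothing.
It also fails if it takes over 54 s, if anything falls off the work surface, if the arm or the gripper's body presses on something with over 40 N, if the wrist force passes 120 N, or if a joint passes its speed limit or range.

## Working session

There is one attempt and no reset: what is moved stays moved. The work goes in short steps, Python scripts to look and compute and a tool call to move; the robot and the scene stay as the last step left them, time stands still between calls to the robot, and variables do not carry over. Pictures are saved under pics/ and viewed, and the job is handed in when it is done.

Besides the shell and the picture viewer there is one more tool, called after ">>>" as name(argument=value, ...), one argument or row to a line, values as JSON. play_rows: Moves the arm, as the interface text tells. Its arguments: {"type":"object","properties":{"rows":{"type":"array"},"squeeze":{"type":"number"}},"required":["rows"]}

```bash
mkdir -p pics; ls; python3 - <<'E'
from workcell import bot
import cv2
print(bot.get_obs(), bot.pinch_z)
for n in ("scene","side","wrist"):
    m=bot.camera_model(n); print(n,m)
    p,d=bot.camera(n); cv2.imwrite(f"pics/{n}0.png",p)
    import numpy as np; np.save(f"pics/{n}0.npy",d)
E
```

```text
pics
{'time': 0.0, 'q': array([-7.46568946e+01,  5.01129758e+00,  1.00348048e+01,  9.51019263e+01,
        1.77019096e-03,  8.99993390e+01]), 'qd': array([-0.03054972, -0.03955052, -0.03295139, -0.0328526 , -0.05539337,
       -0.00669135]), 'joint_efforts': array([-2.97100509e-03, -5.20384777e+01,  4.64812231e+01,  1.58457190e-02,
        6.92689946e-05, -8.92795640e-06]), 'ee_pos': array([ 0.14547297, -0.53015885,  0.23058434]), 'tcp_rot': array([178.70619536,  89.92156091, 104.04996049]), 'wrist_force': array([ 0.07812818,  0.09275285, -0.15173989]), 'torque': array([-0.04403385, -0.00987338, -0.0028855 ]), 'opening': 0.08527056437256966} 0.0187
scene {'fx': 451.2468362697812, 'fy': 451.2468362697812, 'cx': 279.1207456075874, 'cy': 216.29536064650023, 'k1': -0.13589047114832115, 'origin': array([ 0.1002385 , -0.82706088,  0.52644792]), 'attitude': array([-120.04190605,   -1.48014414,  -33.85020597])}
side {'fx': 455.7652836618279, 'fy': 455.7652836618279, 'cx': 287.18243254913045, 'cy': 219.32777717503583, 'k1': 0.03860549423427097, 'origin': array([0.47366531, 0.65374624, 0.43137843]), 'attitude': array([-1.12955793e+02,  1.47018739e-02, -1.73260353e+02])}
wrist {'fx': 289.64590406554674, 'fy': 289.64590406554674, 'cx': 282.1704446618671, 'cy': 212.02027116715928, 'k1': -0.005976661685094969, 'mount': array([[ 1.94790533e-05, -2.83277841e-01,  9.59037885e-01,
        -1.41392203e-01],
       [-3.29405453e-04, -9.59037835e-01, -2.83277819e-01,
         7.06889997e-02],
       [ 9.99999946e-01, -3.10394325e-04, -1.11994414e-04,
        -8.35302159e-04],
       [ 0.00000000e+00,  0.00000000e+00,  0.00000000e+00,
         1.00000000e+00]])}
```

View pics/scene0.png

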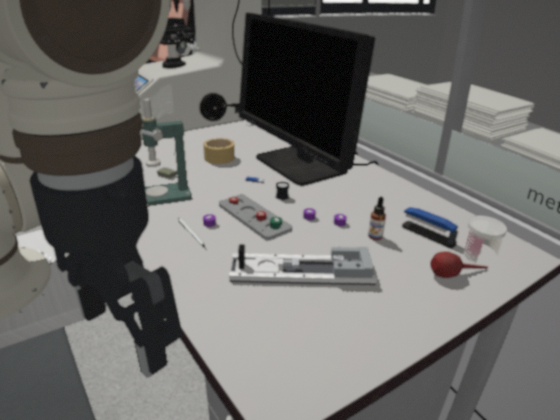

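View pics/side0.png

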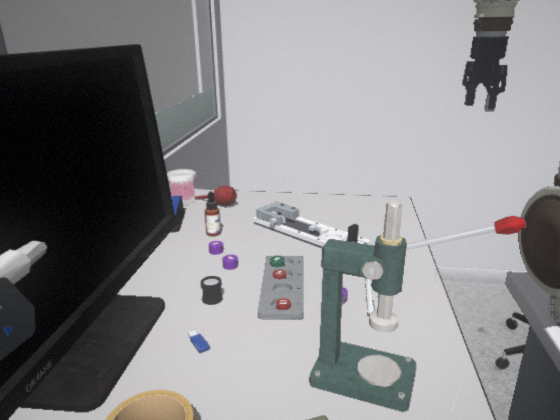

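View pics/wrist0.png

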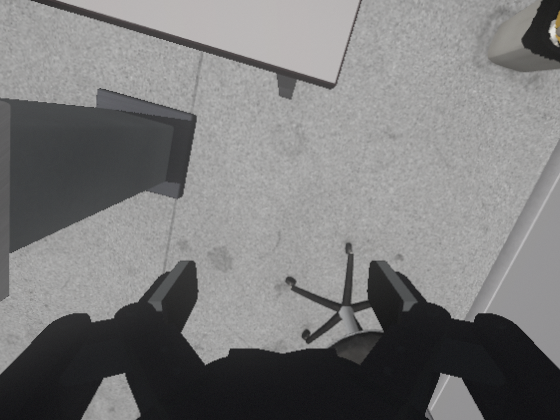

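The scene shows the rack around (255,215) with red (234,200), red (261,216) and green (276,223) specimens, purple rounds at (209,219), (309,213) and (340,219), and the track from (235,268) to (375,268) with the head at its right end. I'll enlarge this.

```bash
cat > h.py <<'E'
import numpy as np, cv2
from scipy.spatial.transform import Rotation as R
from workcell import bot
def pose(n,obs=None):
    m=bot.camera_model(n)
    if n=="wrist":
        T=np.eye(4);T[:3,:3]=R.from_euler('xyz',obs['tcp_rot'],degrees=True).as_matrix();T[:3,3]=obs['ee_pos']
        T=T@m['mount']; return m,T[:3,:3],T[:3,3]
    return m,R.from_euler('xyz',m['attitude'],degrees=True).as_matrix(),np.array(m['origin'])
def ray(m,u,v):
    x=(u-m['cx'])/m['fx'];y=(v-m['cy'])/m['fy']
    p=cv2.undistortPoints(np.array([[[u,v]]],float),np.array([[m['fx'],0,m['cx']],[0,m['fy'],m['cy']],[0,0,1]]),np.array([m['k1'],0,0,0]))[0,0]
    return np.array([p[0],p[1],1.])
def atz(n,u,v,z,obs=None):
    m,Rm,o=pose(n,obs); d=Rm@ray(m,u,v); return o+d*(z-o[2])/d[2]
def atd(n,u,v,D,obs=None):
    m,Rm,o=pose(n,obs); return o+Rm@ray(m,u,v)*D[int(round(v)),int(round(u))]
def proj(n,P,obs=None):
    m,Rm,o=pose(n,obs); c=Rm.T@(np.array(P)-o); x,y=c[0]/c[2],c[1]/c[2]; k=1+m['k1']*(x*x+y*y)
    return m['cx']+m['fx']*x*k, m['cy']+m['fy']*y*k
E
python3 - <<'E'
from h import *
p=cv2.imread('pics/scene0.png');c=p[170:300,190:390];cv2.imwrite('pics/s0c.png',cv2.resize(c,None,fx=4,fy=4,interpolation=cv2.INTER_CUBIC))
p=cv2.imread('pics/side0.png');c=p[180:330,190:390];cv2.imwrite('pics/sd0c.png',cv2.resize(c,None,fx=4,fy=4,interpolation=cv2.INTER_CUBIC))
D=np.load('pics/scene0.npy')
for n in [(234,200),(261,216),(276,223),(209,219),(309,213),(340,219),(282,187),(240,250),(265,266),(350,255)]: print(n,atd('scene',*n,D).round(4))
E
```

```text
(234, 200) [0.5539 0.0203 0.0159]
(261, 216) [ 0.5676 -0.0806  0.0172]
(276, 223) [ 0.5781 -0.1258  0.0187]
(209, 219) [ 0.4634 -0.0283  0.015 ]
(309, 213) [ 0.6701 -0.1244  0.0161]
(340, 219) [ 0.7177 -0.1787  0.0128]
(282, 187) [ 0.6699 -0.0131  0.0353]
(240, 250) [ 0.4342 -0.2213  0.0543]
(265, 266) [ 0.4798 -0.2363  0.0095]
(350, 255) [ 0.6279 -0.3122  0.0256]
```

View pics/s0c.png

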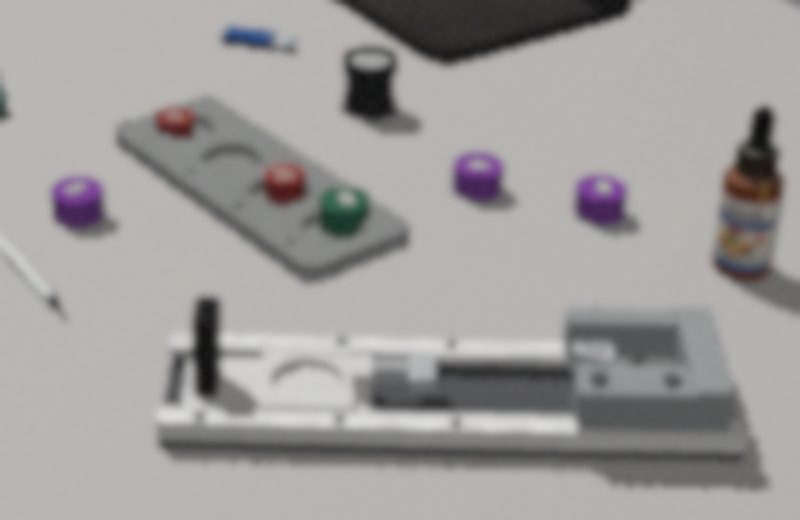

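View pics/sd0c.png

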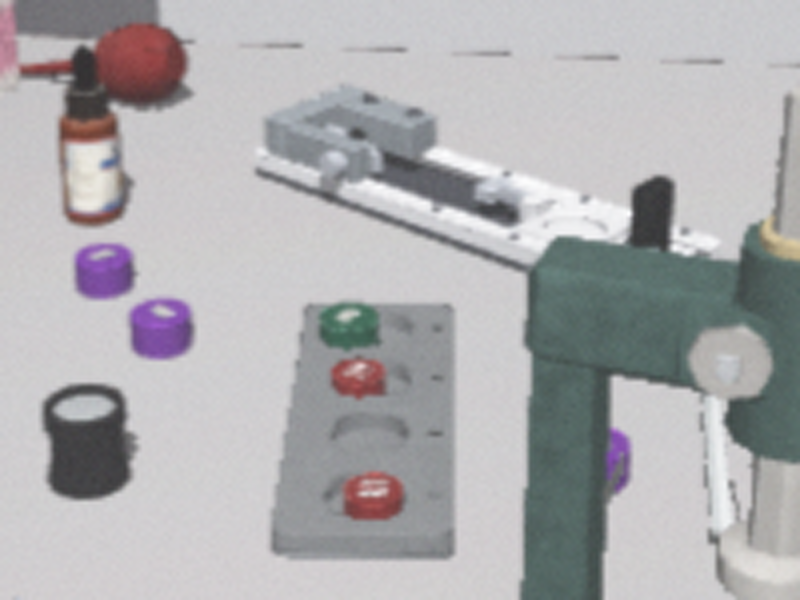

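Candidates are green (276,223), red (261,216), red (234,200). Green fits: it's visibly the widest and tallest, and the purple ones off the rack are look-alikes. I'll confirm from above with the wrist camera.

```bash
cat >> h.py <<'E'
def T(obs): return R.from_euler('xyz',obs['tcp_rot'],degrees=True).as_matrix()
def plan(obs,target,jaw=None):
    """shift in cm along tool axes to target TCP; turn about tool x so jaw axis z has world heading jaw (mod 180)"""
    M=T(obs); s=M.T@(np.array(target)-obs['ee_pos'])*100
    z=M[:,2]; y=M[:,1]
    t=None
    if jaw is not None:
        best=[]
        for j in (jaw,jaw+180):
            d=np.array([np.cos(np.radians(j)),np.sin(np.radians(j)),0])
            # turn a about x: z' = -sin a*y + cos a*z
            a=np.degrees(np.arctan2(-(d@y),d@z)); best.append(a)
        t=best
    return s.round(2),t
E
python3 - <<'E'
from h import *
o=bot.get_obs(); print(T(o).round(3)); print(plan(o,(0.50,-0.16,0.26),64))
for q in [(0.42,-0.2,0.26),(0.5,-0.16,0.26)]:
    o2=dict(o); o2['ee_pos']=np.array(q)
    for P in [(0.578,-0.126,0.02),(0.434,-.221,.05),(0.628,-.312,.02)]: print(proj('wrist',P,o2))
E
```

```text
[[-0.     0.964  0.265]
 [ 0.001  0.265 -0.964]
 [-1.    -0.    -0.001]]
(array([ -2.9 ,  43.99, -26.33]), [np.float64(-138.65677256515687), np.float64(41.34322743484315)])
(np.float64(257.7248994113326), np.float64(36.14609165023603))
(np.float64(302.59730986438245), np.float64(179.87501244668485))
(np.float64(422.61007145854364), np.float64(37.240542313344804))
(np.float64(273.30931681898943), np.float64(115.24042765634444))
(np.float64(314.56172996315524), np.float64(246.17216033927372))
(np.float64(427.0842534670039), np.float64(116.16473431104885))
```

>>> play_rows(
  rows=[
    [[0,4,-2.5],0,8.5],
    [[0,8,-5],0,8.5],
    [[0,12,-7.5],0,8.5],
    [[0,16,-10],0,8.5],
    [[0,19.5,-12],0,8.5],
    [[0,23,-14],0,8.5],
    [[0,27,-16.5],0,8.5],
    [[0,31,-19],0,8.5],
    [[0,34.5,-21],0,8.5],
    [[0,38,-23],0,8.5],
    [[0,41,-25],0,8.5],
    [[0,42,-26],0,8.5],
  ],
)

```text
time: 1.15
ee_pos: [0.4832, -0.1664, 0.2309]
tcp_rot: [-167.3, 90.0, 118.1]
wrist_force: [0.8, -1.0, 0.3]
opening: 0.0849
```

>>> play_rows(
  rows=[
    [[0,0,0],0,8.5],
    [[0,0,0],0,8.5],
    [[0,0,0],0,8.5],
  ],
)

```text
time: 1.4
ee_pos: [0.4816, -0.1685, 0.231]
tcp_rot: [-101.6, 90.0, -176.2]
wrist_force: [-0.8, 0.4, 0.0]
opening: 0.0853
```

```bash
python3 - <<'E'
from h import *
import pickle
o=bot.get_obs(); p,d=bot.camera('wrist'); cv2.imwrite('pics/w1.png',p); np.save('pics/w1.npy',d); pickle.dump(o,open('pics/w1.pkl','wb')); print(o['ee_pos'],o['time'])
E
```

```text
[ 0.4815594  -0.16853937  0.23104835] 1.4
```

View pics/w1.png

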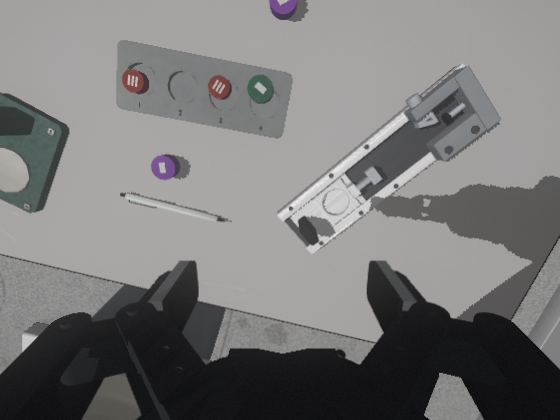

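The wrist view shows the rack with red "III" (135,81), an empty pocket (182,87), red "II" (219,87) and green "I" (261,88). The carrier pocket is near (337,201), the push plate (308,231), and the head around (455,110).

```bash
python3 - <<'E'
from h import *
p=cv2.imread('pics/w1.png')
cv2.imwrite('pics/w1a.png',cv2.resize(p[30:150,110:300],None,fx=4,fy=4,interpolation=cv2.INTER_CUBIC))
cv2.imwrite('pics/w1b.png',cv2.resize(p[55:260,270:510],None,fx=3.3,fy=2.9,interpolation=cv2.INTER_CUBIC) if 0 else cv2.resize(p[60:260,270:510],None,fx=3,fy=3,interpolation=cv2.INTER_CUBIC))
E
```

```text
(no output)
```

View pics/w1a.png

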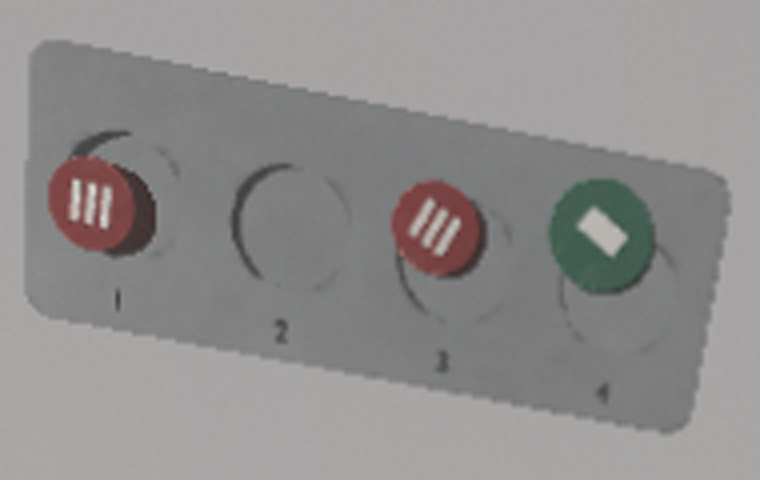

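View pics/w1b.png

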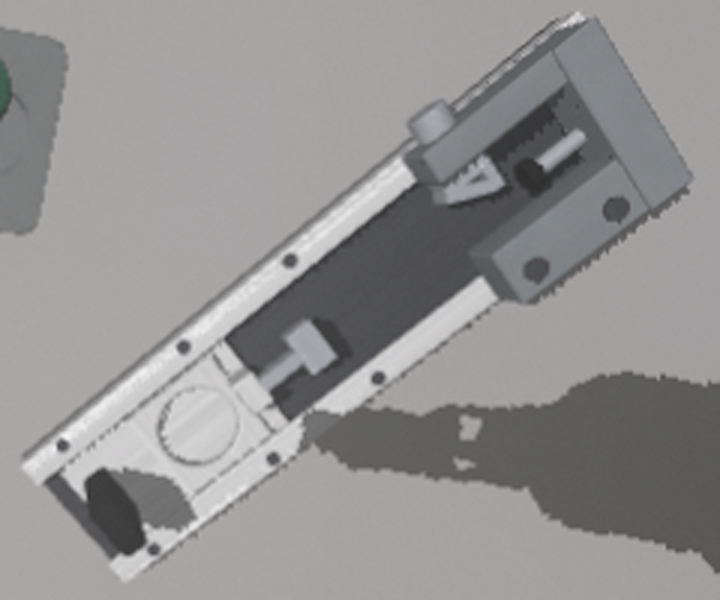

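```bash
python3 - <<'E'
from h import *
import pickle
o=pickle.load(open('pics/w1.pkl','rb')); D=np.load('pics/w1.npy')
W=lambda u,v,z: atz('wrist',u,v,z,o).round(4)
a=lambda x,y:(110+x/4,30+y/4); b=lambda x,y:(270+x/3,60+y/3)
g=W(*a(602,236),.022);print('green',g, 'wid',W(*a(549,236),.022)-W(*a(656,236),.022), atd('wrist',*a(602,236),D,o))
print('reds',W(*a(91,203),.019),W(*a(437,228),.019))
pk=W(*b(199,425),.017);print('pocket',pk, atd('wrist',*b(199,425),D,o), 'dia',np.linalg.norm(W(*b(158,425),.017)-W(*b(240,425),.017)))
# lips screws left-side line and right line
s=[W(*b(*q),.0165) for q in [(63,446),(183,347),(290,261),(153,550),(273,459),(378,377)]]
for x in s: print(x)
for i,j in((0,2),(3,5)):
    v=s[j]-s[i];print('heading',np.degrees(np.arctan2(v[1],v[0])),np.linalg.norm(v))
print('sep',np.linalg.norm(s[0]-s[3]))
c=(s[0]+s[3])/2
print('nose', W(*b(310,342),.0205))
print('rackheading',a(0,0))
r=W(*a(91,203),.019)-g;print(np.degrees(np.arctan2(r[1],r[0])))
# rack corners
print('near open end lips',W(*b(22,462),.0165),W(*b(122,580),.0165))
print('plate top', [W(*b(*q),.056) for q in [(85,480),(105,468),(145,540),(125,555)]])
print('depth green finger tips', atd('wrist',185,300,D,o),atd('wrist',385,300,D,o))
# scene camera cross-check
print('scene green top', atz('scene',190+345/4,170+196/4,.022),'pocket',atz('scene',190+310/4,170+380/4,.017))
print('side green', atz('side',190+349/4,180+316/4,.022))
E
```

```text
green [ 0.5819 -0.1148  0.022 ] wid [-0.008   0.0289  0.    ] [ 0.58198684 -0.11470059  0.02067329]
reds [0.5526 0.0262 0.019 ] [ 0.5719 -0.0691  0.019 ]
pocket [ 0.4795 -0.2393  0.017 ] [ 0.47810953 -0.24107116  0.01013085] dia 0.03464390278245222
[ 0.4552 -0.1865  0.0165]
[ 0.5091 -0.2226  0.0165]
[ 0.5535 -0.2532  0.0165]
[ 0.4199 -0.2379  0.0165]
[ 0.4735 -0.2747  0.0165]
[ 0.5187 -0.3048  0.0165]
heading -34.158269171151396 0.11879301326256522
heading -34.10293094367054 0.11931910995310019
sep 0.062354230008877506
nose [ 0.5252 -0.271   0.0205]
rackheading (110.0, 30.0)
101.73907709398425
near open end lips [ 0.4438 -0.1716  0.0165] [ 0.4025 -0.2289  0.0165]
plate top [array([ 0.4549, -0.1942,  0.056 ]), array([ 0.4616, -0.2002,  0.056 ]), array([ 0.4375, -0.2237,  0.056 ]), array([ 0.4293, -0.218 ,  0.056 ])]
depth green finger tips [ 0.46849542 -0.12737598  0.2625323 ] [ 0.49404489 -0.20865942  0.26721457]
scene green top [ 0.58501293 -0.11629053  0.022     ] pocket [ 0.48005893 -0.24471297  0.017     ]
side green [ 0.58323782 -0.11092231  0.022     ]
```

```bash
python3 - <<'E'
from h import *
o=bot.get_obs(); print(T(o).round(3),o['q'].round(1)); print(plan(o,(0.582,-0.115,0.13),-124.1))
E
```

```text
[[-0.001  0.964  0.264]
 [-0.     0.264 -0.964]
 [-1.    -0.001 -0.   ]] [-19.3  -0.5   4.4  94.9  -0.  145.3]
(array([10.11, 11.15, -2.55]), [np.float64(49.41470419023832), np.float64(-130.58529580976167)])
```

>>> play_rows(
  rows=[
    [[0,1,0],-7,8.5],
    [[0,2,0],-14,8.5],
    [[1,3,-1],-21,8.5],
    [[2,4,-1],-28,8.5],
    [[3,5,-1],-35,8.5],
    [[4,6,-2],-42,8.5],
    [[5,7,-2],-49,8.5],
    [[6,8,-2],-56,8.5],
    [[7,9,-2.5],-63,8.5],
    [[8,10,-2.5],-70,8.5],
    [[9,11,-2.5],-77,8.5],
    [[10.1,11.2,-2.5],-84,8.5],
  ],
)

```text
time: 2.45
ee_pos: [0.5836, -0.1161, 0.1299]
tcp_rot: [-17.5, 90.0, -7.9]
wrist_force: [0.1, -0.4, 1.0]
opening: 0.0848
```

>>> play_rows(
  rows=[
    [[0,0,0],-7,8.5],
    [[0,0,0],-14,8.5],
    [[0,0,0],-21,8.5],
    [[0,0,0],-28,7],
    [[0,0,0],-35,6],
    [[0,0,0],-42,5],
    [[0,0,0],-46.6,5],
    [[0,0,0],-46.6,5],
    [[0,0,0],-46.6,5],
    [[0,0,0],-46.6,5],
  ],
)

```text
time: 3.28
ee_pos: [0.5829, -0.1157, 0.1304]
tcp_rot: [-80.8, 90.0, -25.1]
wrist_force: [-0.3, 0.1, 0.2]
opening: 0.0501
```

```bash
python3 - <<'E'
from h import *
import pickle
o=bot.get_obs(); p,d=bot.camera('wrist'); cv2.imwrite('pics/w2.png',p); np.save('pics/w2.npy',d); pickle.dump(o,open('pics/w2.pkl','wb')); print(o['ee_pos'],T(o).round(3),o['q'].round(1),o['time'])
print(proj('wrist',(.5819,-.1148,.022),o),proj('wrist',o['ee_pos'],o))
E
```

```text
[ 0.58288636 -0.11567093  0.13041396] [[ 0.    -0.826  0.563]
 [-0.     0.563  0.826]
 [-1.    -0.     0.   ]] [-11.2  10.2   4.7  84.5  -0.   23.1] 3.2833
(np.float64(282.91806385276504), np.float64(210.35985477681348)) (np.float64(283.1441983212216), np.float64(268.5030600266495))
```

View pics/w2.png

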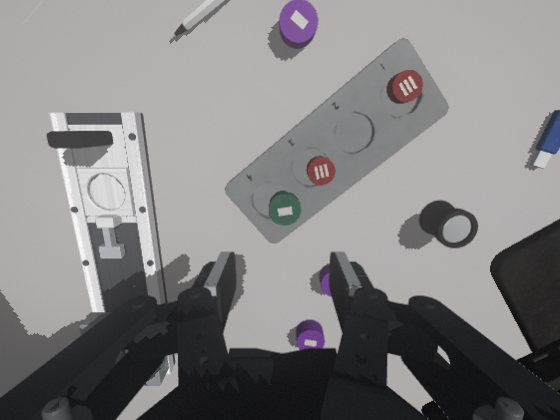

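Green lies at about (285,209) here, essentially under the TCP, with the red neighbour at (321,170). I'll refine that.

```bash
python3 - <<'E'
from h import *
import pickle
o=pickle.load(open('pics/w2.pkl','rb')); p=cv2.imread('pics/w2.png'); D=np.load('pics/w2.npy')
cv2.imwrite('pics/w2a.png',cv2.resize(p[150:270,210:350],None,fx=5,fy=5,interpolation=cv2.INTER_CUBIC))
cv2.imwrite('pics/w2b.png',cv2.resize(p[100:290,30:190],None,fx=4,fy=3.1578947 if 0 else 4 if 0 else 3,interpolation=cv2.INTER_CUBIC))
for u,v in [(280,205),(290,213),(265,240),(240,195)]: print(atd('wrist',u,v,D,o).round(4))
h=cv2.cvtColor(p,cv2.COLOR_BGR2HSV); m=((h[...,0]>60)&(h[...,0]<95)&(h[...,1]>80)).astype('u1'); m[:, :250]=0; m[250:]=0
m=cv2.morphologyEx(m,cv2.MORPH_CLOSE,np.ones((9,9),'u1'))
ys,xs=np.nonzero(m); print(len(xs),xs.mean(),ys.mean(),xs.min(),xs.max(),ys.min(),ys.max())
E
```

```text
[ 0.5762 -0.1141  0.0225]
[ 0.5877 -0.111   0.0216]
[ 0.603 -0.151 -0.001]
[ 0.55   -0.1409  0.0113]
44 286.54545454545456 203.86363636363637 280 293 196 218
```

View pics/w2a.png

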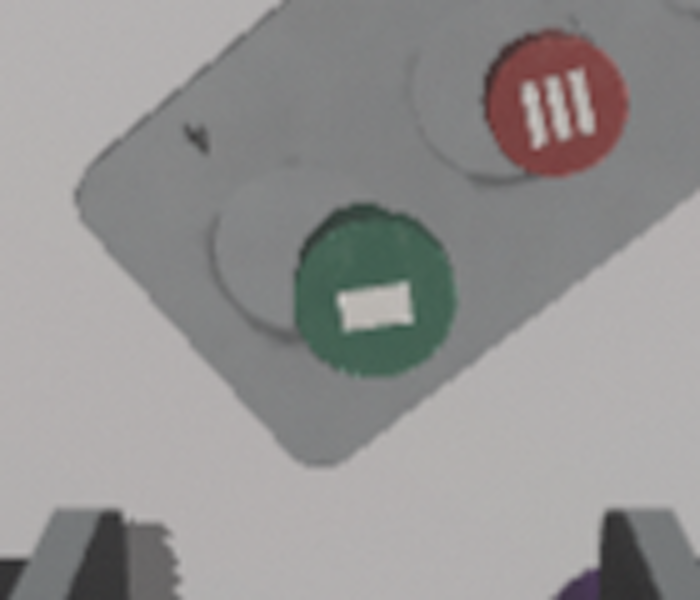

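View pics/w2b.png

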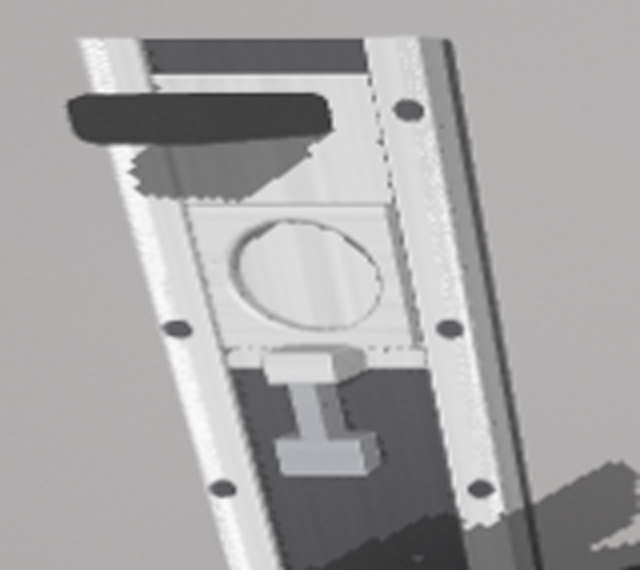

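```bash
python3 - <<'E'
from h import *
import pickle
o=pickle.load(open('pics/w2.pkl','rb')); D=np.load('pics/w2.npy')
g=atz('wrist',285.1,208.8,.022,o);print(g, plan(o,(g[0],g[1],.013)))
b=lambda x,y:(30+x/4,100+y/3)
W=lambda x,y,z: atz('wrist',*b(x,y),z,o).round(4)
print('pocket',W(307,275,.017)); 
s=[W(*q,.0165) for q in [(408,110),(450,328),(481,489),(177,328),(223,489)]]
for x in s: print(x)
v=s[2]-s[0];print(np.degrees(np.arctan2(v[1],v[0])))
print('nose',W(323,458,.0205))
print('plate rear top',W(70,100,.056),W(322,98,.056))
E
```

```text
[ 0.58179972 -0.11236478  0.022     ] (array([11.74,  0.28,  0.21]), None)
pocket [ 0.4792 -0.2368  0.017 ]
[ 0.4563 -0.1853  0.0165]
[ 0.5098 -0.2216  0.0165]
[ 0.5546 -0.2521  0.0165]
[ 0.4743 -0.2736  0.0165]
[ 0.5192 -0.3041  0.0165]
-34.19816146964054
nose [ 0.5249 -0.273   0.0205]
plate rear top [ 0.43   -0.2171  0.056 ] [ 0.4555 -0.1791  0.056 ]
```

>>> play_rows(
  rows=[
    [[2,0.1,0.1],0,5],
    [[4,0.2,0.2],0,5],
    [[6,0.28,0.2],0,5],
    [[7.5,0.28,0.2],0,5],
    [[8.5,0.28,0.2],0,5],
    [[9.2,0.28,0.2],0,5],
    [[9.2,0.28,0.2],0,5],
    [[9.2,0.28,0.2],0,5],
  ],
)

```text
time: 4.0
ee_pos: [0.5821, -0.1117, 0.0387]
tcp_rot: [-69.4, 90.0, -13.5]
wrist_force: [0.1, 0.3, -0.0]
opening: 0.05
```

```bash
python3 - <<'E'
from h import *
o=bot.get_obs(); p,d=bot.camera('wrist'); cv2.imwrite('pics/w3.png',p[150:350,180:400].repeat(3,0).repeat(3,1)); print(o['ee_pos'],o['opening'])
E
```

```text
[ 0.58213268 -0.11165304  0.03872974] 0.050048173287881845
```

View pics/w3.png

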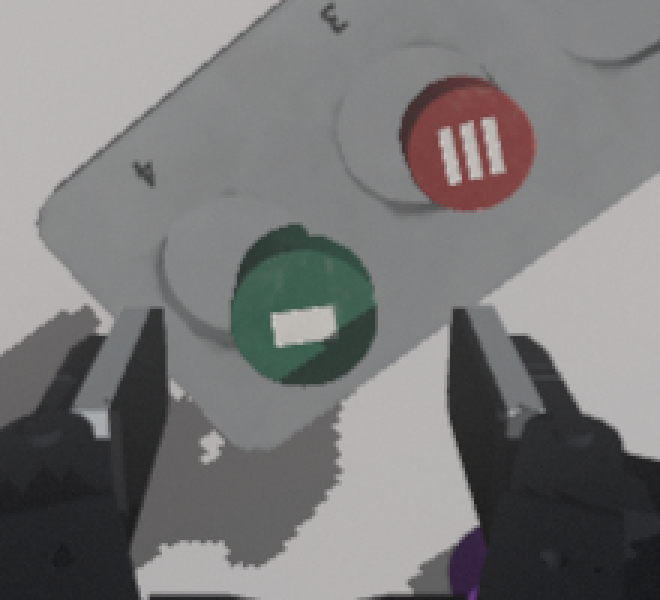

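The fingers straddle green evenly (pad faces at 164 and 452, green centred on 304), and red "III" is clear.

>>> play_rows(
  rows=[
    [[1.2,0,0],0,5],
    [[2.2,0,0],0,5],
    [[2.55,0,0],0,5],
    [[2.55,0,0],0,4],
    [[2.55,0,0],0,3.4],
    [[2.55,0,0],0,2.6],
    [[2.55,0,0],0,2.4],
    [[2.55,0,0],0,2.4],
    [[2.55,0,0],0,2.4],
    [[2.55,0,0],0,2.4],
  ],
  squeeze=30,
)

```text
time: 4.88
ee_pos: [0.5821, -0.1116, 0.013]
tcp_rot: [-76.2, 90.0, -20.3]
wrist_force: [-0.1, 0.4, 0.5]
opening: 0.0276
```

>>> play_rows(
  rows=[
    [[0,0,0],0,2.4],
    [[-0.5,0,0],0,2.4],
    [[-1.5,0,0],0,2.4],
    [[-3,0,0],0,2.4],
    [[-4.5,0,0],0,2.4],
    [[-6,0,0],0,2.4],
    [[-7,0,0],0,2.4],
    [[-7,0,0],0,2.4],
    [[-7,0,0],0,2.4],
  ],
)

```text
time: 5.63
ee_pos: [0.5824, -0.1116, 0.0834]
tcp_rot: [-66.0, 89.9, -10.1]
wrist_force: [-0.0, 0.6, -0.3]
opening: 0.0276
```

```bash
python3 - <<'E'
from h import *
o=bot.get_obs(); p,d=bot.camera('wrist'); cv2.imwrite('pics/w4.png',p[150:350,180:400].repeat(3,0).repeat(3,1)); print(o['ee_pos'],o['opening'])
p,d=bot.camera('scene'); cv2.imwrite('pics/s4.png',cv2.resize(p[100:250,200:350],None,fx=4,fy=4,interpolation=cv2.INTER_CUBIC))
E
```

```text
[ 0.58236172 -0.11163429  0.08341897] 0.02762828316757797
```

View pics/w4.png

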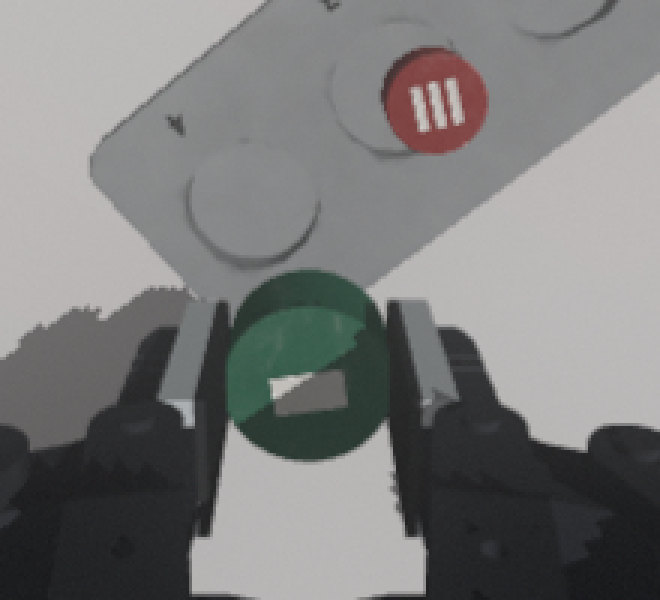

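View pics/s4.png

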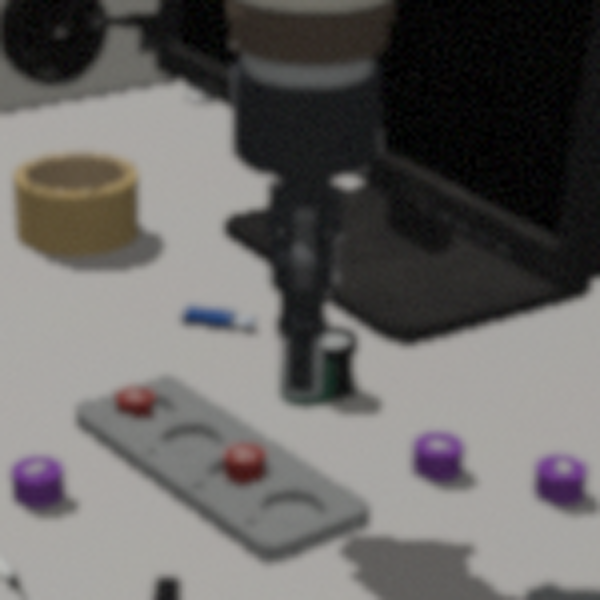

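```bash
python3 - <<'E'
from h import *
o=bot.get_obs()
m,Rm,oo=pose('wrist',o); d=Rm@ray(m,282.7,277.7); z=o['ee_pos'][2]+.009
P=oo+d*(z-oo[2])/d[2]; print('top centre tool', T(o).T@(P-o['ee_pos'])*1000)
print(plan(o,(.4795,-.239,.095)))
E
```

```text
top centre tool [-9.00042175 -0.5155035  -0.25117049]
(array([ -1.3 ,   1.32, -16.28]), None)
```

>>> play_rows(
  rows=[
    [[-1.3,0,-2],0,2.4],
    [[-1.3,0.3,-5],0,2.4],
    [[-1.3,0.6,-8],0,2.4],
    [[-1.3,1,-11],0,2.4],
    [[-1.3,1.3,-14],0,2.4],
    [[-1.3,1.3,-15.5],0,2.4],
    [[-1.3,1.3,-16.3],0,2.4],
    [[-1.3,1.3,-16.3],0,2.4],
    [[-1.3,1.3,-16.3],0,2.4],
    [[-1.3,1.3,-16.3],0,2.4],
  ],
)

```text
time: 6.57
ee_pos: [0.4804, -0.2386, 0.0954]
tcp_rot: [70.7, 90.0, 126.6]
wrist_force: [-0.4, 0.3, 0.1]
opening: 0.0279
```

```bash
python3 - <<'E'
from h import *
import pickle
o=bot.get_obs(); p,d=bot.camera('wrist'); cv2.imwrite('pics/w5.png',p);np.save('pics/w5.npy',d);cv2.imwrite('pics/w5a.png',cv2.resize(p[130:330,180:400],None,fx=3,fy=3,interpolation=cv2.INTER_CUBIC)); print(o['ee_pos'],o['opening'],o['time'])
pickle.dump(o,open('pics/w5.pkl','wb')); print(proj('wrist',(.4795,-.239,.017),o))
E
```

```text
[ 0.48037053 -0.23857375  0.09539846] 0.02790719445704902 6.5667
(np.float64(281.7362557071022), np.float64(221.86820427733429))
```

View pics/w5a.png

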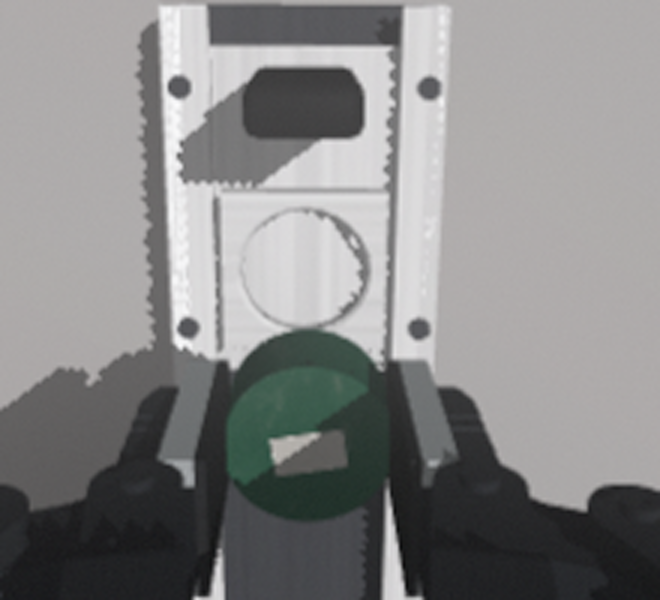

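```bash
python3 - <<'E'
from h import *
import pickle
o=pickle.load(open('pics/w5.pkl','rb'))
b=lambda x,y:(180+x/3,130+y/3)
pk=atz('wrist',*b(305,267),.017,o);print(pk)
W=lambda x,y,z:atz('wrist',*b(x,y),z,o)
print('dia',np.linalg.norm(W(240,267,.017)-W(370,267,.017)),np.linalg.norm(W(305,205,.017)-W(305,328,.017)))
c=pk-np.array([0,0,0]); M=T(o)
# specimen centre in tool: y -0.5mm, z -0.25mm
tgt=pk-M[:,1]*-.0005-M[:,2]*-.00025; print(plan(o,(tgt[0],tgt[1],.0215)))
print('plate top rear', W(250,70,.056),W(358,70,.056),'mid',W(304,68,.056), 'front',W(304,139,.056))
E
```

```text
[ 0.47747445 -0.2376976   0.017     ]
dia 0.03453707128490846 0.03431762081266735
(array([ 7.39,  0.33, -0.07]), None)
plate top rear [ 0.42572051 -0.21623817  0.056     ] [ 0.43810037 -0.19791042  0.056     ] mid [ 0.43157734 -0.20684915  0.056     ] front [ 0.44368757 -0.21504295  0.056     ]
```

>>> play_rows(
  rows=[
    [[2,0.27,-0.07],0,2.4],
    [[4,0.27,-0.07],0,2.4],
    [[5.5,0.27,-0.07],0,2.4],
    [[6.3,0.27,-0.07],0,2.4],
    [[6.8,0.27,-0.07],0,2.4],
    [[7.0,0.27,-0.07],0,2.4],
    [[7.0,0.27,-0.07],0,2.4],
    [[7.0,0.27,-0.07],0,2.4],
  ],
)

```text
time: 7.28
ee_pos: [0.4778, -0.2384, 0.0266]
tcp_rot: [-81.3, 89.9, -25.4]
wrist_force: [-0.5, 0.0, -0.6]
opening: 0.0281
```

```bash
python3 - <<'E'
from h import *
o=bot.get_obs(); p,d=bot.camera('wrist'); cv2.imwrite('pics/w6a.png',cv2.resize(p[130:330,180:400],None,fx=3,fy=3,interpolation=cv2.INTER_CUBIC)); print(o['ee_pos'],o['wrist_force'],o['time'])
E
```

```text
[ 0.47780456 -0.23844933  0.02659037] [-0.47013321  0.01042637 -0.565341  ] 7.2833
```

View pics/w6a.png

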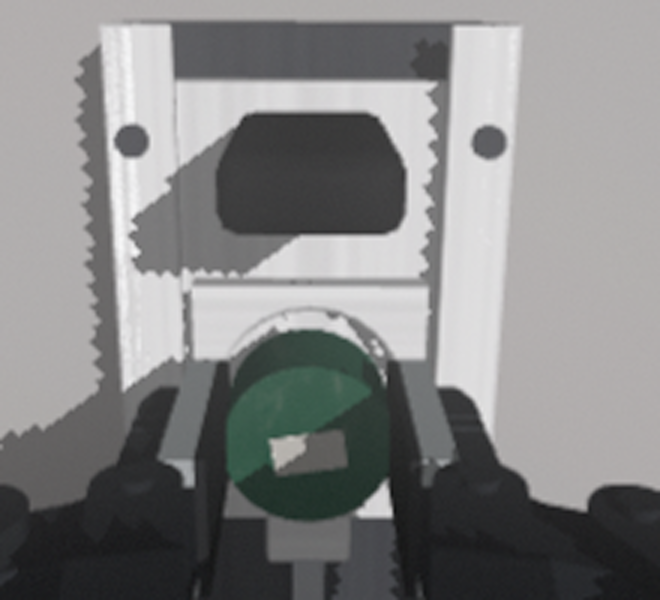

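```bash
python3 - <<'E'
from h import *
o=bot.get_obs(); M=T(o)
b=lambda x,y:(180+x/3,130+y/3)
r=atz('wrist',*b(308,308),.017,o); s=atz('wrist',*b(308,331),.0176,o)
print('rim rear y tool',(M.T@(r-o['ee_pos']))*1000,'spec rear',(M.T@(s-o['ee_pos']))*1000)
e=[(M.T@(atz('wrist',*b(x,285),.017,o)-o['ee_pos']))[1:]*1000 for x in (190,430)]; print('block rear edge',e)
E
```

```text
rim rear y tool [ 9.68997656 16.9991973  -0.23844865] spec rear [ 9.09561692 12.66489882 -0.23882241]
block rear edge [array([ 21.51208613, -21.92225205]), array([21.49271661, 22.18133592])]
```

>>> play_rows(
  rows=[
    [[0,0.1,0],0,2.4],
    [[0.15,0.1,0],0,2.4],
    [[0.3,0.1,0],0,2.4],
    [[0.35,0.1,0],0,2.4],
    [[0.35,0.1,0],0,2.4],
  ],
)

```text
time: 7.75
ee_pos: [0.4763, -0.2378, 0.0221]
tcp_rot: [90.4, 90.0, 146.3]
wrist_force: [-0.2, -0.5, 0.5]
opening: 0.0281
```

>>> play_rows(
  rows=[
    [[0.05,0,0],0,2.4],
    [[0.1,0,0],0,2.4],
    [[0.1,0,0],0,2.4],
    [[0.1,0,0],0,2.4],
  ],
)

```text
time: 8.08
ee_pos: [0.4764, -0.2378, 0.0213]
tcp_rot: [47.7, 90.0, 103.7]
wrist_force: [-0.2, -0.4, -0.1]
opening: 0.0281
```

>>> play_rows(
  rows=[
    [[0,0,0],0,3.0],
    [[0,0,0],0,3.4],
    [[0,0,0],0,3.8],
    [[0,0,0],0,4.5],
    [[-0.5,0,0],0,5],
    [[-2,0,0],0,5],
    [[-4,0,0],0,5],
    [[-6,0,0],0,5],
    [[-7,0,0],0,5],
    [[-7,0,0],0,5],
    [[-7,0,0],0,5],
  ],
)

```text
time: 9.0
ee_pos: [0.4767, -0.2379, 0.0913]
tcp_rot: [-82.8, 90.0, -26.9]
wrist_force: [0.2, 0.5, -0.6]
opening: 0.05
```

```bash
python3 - <<'E'
from h import *
import pickle
o=bot.get_obs(); p,d=bot.camera('wrist'); np.save('pics/w7.npy',d);pickle.dump(o,open('pics/w7.pkl','wb'));cv2.imwrite('pics/w7a.png',cv2.resize(p[120:340,170:410],None,fx=3,fy=3-0.28,interpolation=cv2.INTER_CUBIC) if 0 else cv2.resize(p[130:330,180:400],None,fx=3,fy=3,interpolation=cv2.INTER_CUBIC)); print(o['ee_pos'],o['wrist_force'],o['time'],T(o).round(4))
p,d=bot.camera('scene'); cv2.imwrite('pics/s7.png',cv2.resize(p[190:300,220:390],None,fx=4.5,fy=4.5,interpolation=cv2.INTER_CUBIC))
E
```

```text
[ 0.47666279 -0.23792597  0.09129773] [ 0.22545436  0.4868647  -0.62135652] 9.0 [[ 6.000e-04 -8.285e-01  5.600e-01]
 [-3.000e-04  5.600e-01  8.285e-01]
 [-1.000e+00 -7.000e-04  1.000e-04]]
```

View pics/w7a.png

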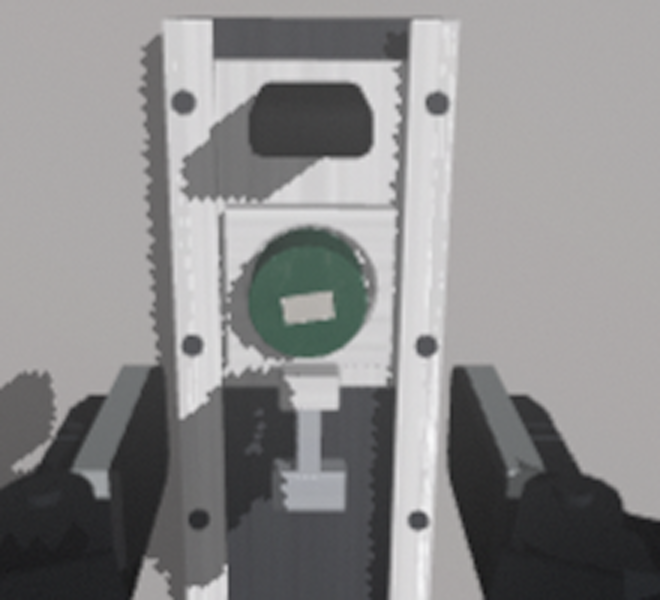

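View pics/s7.png

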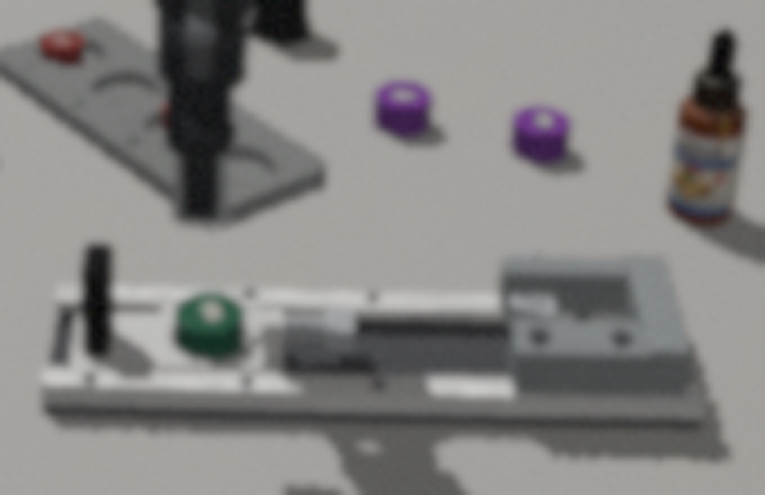

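```bash
python3 - <<'E'
from h import *
import pickle
o=pickle.load(open('pics/w7.pkl','rb'));D=np.load('pics/w7.npy'); M=T(o)
b=lambda x,y:(180+x/3,130+y/3)
for q in [(275,275),(340,275),(290,335),(330,335)]: print('top z',atd('wrist',*b(*q),D,o)[2].round(4))
f=lambda x,y,z:(M.T@(atz('wrist',*b(x,y),z,o)-o['ee_pos'])*1000).round(1)
print('rear face',f(310,82,.056),'front',f(310,157,.056) ,'nose front',f(312,510,.0205),'pocket',f(312,290,.017),'spec top',f(307,302,.030))
m,Rm,oo=pose('wrist',o)
E
```

```text
top z 0.0296
top z 0.0286
top z 0.0296
top z 0.0278
rear face [35.3 55.8  0.2] front [35.3 40.5  0.2] nose front [ 70.8 -66.2   1. ] pocket [74.3 -2.2  0.9] spec top [61.3 -0.8 -0.4]
```

>>> play_rows(
  rows=[
    [[0,1.5,0],0,4],
    [[0,3.5,0.1],0,3],
    [[0,6,0.1],0,2],
    [[0,8,0.1],0,1],
    [[0,9.2,0.1],0,0],
    [[0,9.2,0.1],0,0],
    [[0,9.2,0.1],0,0],
    [[1,9.2,0.1],0,0],
    [[3,9.2,0.1],0,0],
    [[5,9.2,0.1],0,0],
    [[6.2,9.2,0.1],0,0],
    [[6.2,9.2,0.1],0,0],
  ],
)

```text
time: 10.1
ee_pos: [0.3994, -0.185, 0.0259]
tcp_rot: [99.2, 89.7, 155.1]
wrist_force: [0.1, 0.7, 0.0]
opening: 0.0001
```

>>> play_rows(
  rows=[
    [[0,0,0],0,0],
    [[0,0,0],0,0],
  ],
)

```text
time: 10.27
ee_pos: [0.4013, -0.1858, 0.0299]
tcp_rot: [-77.9, 90.0, -22.0]
wrist_force: [0.1, -0.2, -0.4]
opening: -0.0004
```

```bash
python3 - <<'E'
from h import *
o=bot.get_obs(); p,d=bot.camera('wrist'); cv2.imwrite('pics/w8.png',p); print(o['ee_pos'],o['wrist_force'],o['time'],o['opening'])
p,d=bot.camera('scene'); cv2.imwrite('pics/s8.png',cv2.resize(p[170:300,200:390],None,fx=4,fy=4,interpolation=cv2.INTER_CUBIC))
E
```

```text
[ 0.40131161 -0.18577141  0.02990661] [ 0.0861854  -0.22639057 -0.41916572] 10.2667 -0.0003860642933492702
```

View pics/w8.png

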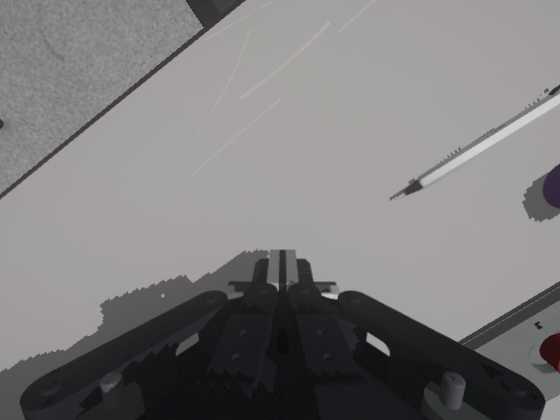

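View pics/s8.png

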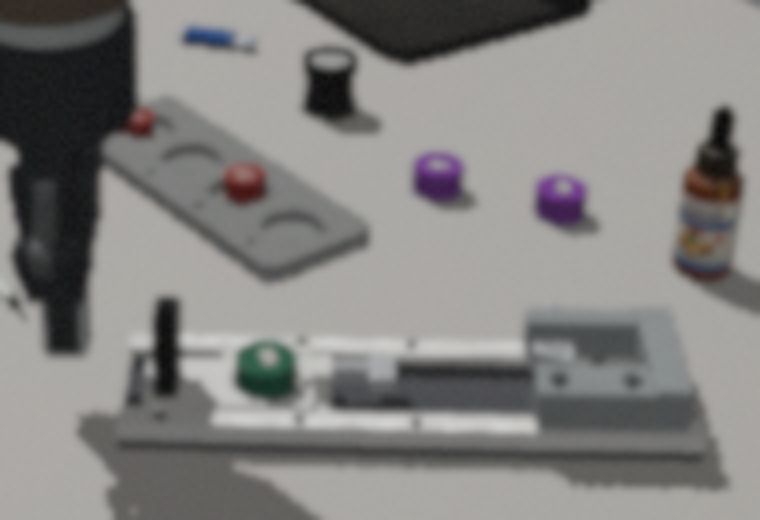

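```bash
python3 - <<'E'
from h import *
import pickle
o=pickle.load(open('pics/w1.pkl','rb'))
b=lambda x,y:(270+x/3,60+y/3)
t=np.array([.828,-.561,0])
near=(atz('wrist',*b(22,462),.0165,o)+atz('wrist',*b(122,580),.0165,o))/2
for n,q,z in [('headL',(412,152),.024),('headR',(470,253),.024),('headRr',(520,300),.024),('far',(590,15),.024),('far2',(692,178),.024),('pawl tip',(503,183),.02),('bufferface',(515,180),.017),('nosefront',(325,355),.0205)]:
    print(n, ((atz('wrist',*b(*q),z,o)-near)@t*1000-125).round(1))
E
```

```text
headL 70.5
headR 66.9
headRr 72.2
far 146.4
far2 147.2
pawl tip 92.4
bufferface 97.8
nosefront 0.8
```

>>> play_rows(
  rows=[
    [[0.2,-0.5,0],0,0],
    [[0.4,-1,0],0,0],
    [[0.4,-1.4,0],0,0],
    [[0.4,-1.7,0],0,0],
    [[0.4,-1.9,0],0,0],
    [[0.4,-2.1,0],0,0],
    [[0.4,-2.3,0],0,0],
    [[0.4,-2.5,0],0,0],
    [[0.4,-2.5,0],0,0],
  ],
)

```text
time: 11.12
ee_pos: [0.4218, -0.1996, 0.0253]
tcp_rot: [-77.4, 90.0, -21.4]
wrist_force: [-0.6, 0.6, 0.7]
opening: -0.0005
```

>>> play_rows(
  rows=[
    [[0,-0.3,0],0,0],
    [[0,-0.6,0],0,0],
    [[0,-0.9,0],0,0],
    [[0,-1.2,0],0,0],
    [[0,-1.5,0],0,0],
    [[0,-1.8,0],0,0],
    [[0,-2.1,0],0,0],
    [[0,-2.4,0],0,0],
    [[0,-2.7,0],0,0],
    [[0,-3.0,0],0,0],
    [[0,-3.0,0],0,0],
  ],
)

```text
time: 12.03
ee_pos: [0.4469, -0.2166, 0.0253]
tcp_rot: [-88.5, 90.0, -32.6]
wrist_force: [0.2, 0.0, -0.1]
opening: 0.0002
```

```bash
python3 - <<'E'
from h import *
o=bot.get_obs(); t=np.array([.828,-.561,0]);print(o['ee_pos'],o['wrist_force']@t,o['time'])
p,d=bot.camera('scene'); cv2.imwrite('pics/s9.png',cv2.resize(p[170:300,200:390],None,fx=4,fy=4,interpolation=cv2.INTER_CUBIC))
E
```

```text
[ 0.4468557  -0.21662578  0.02526581] 0.16864753448803946 12.0333
```

View pics/s9.png

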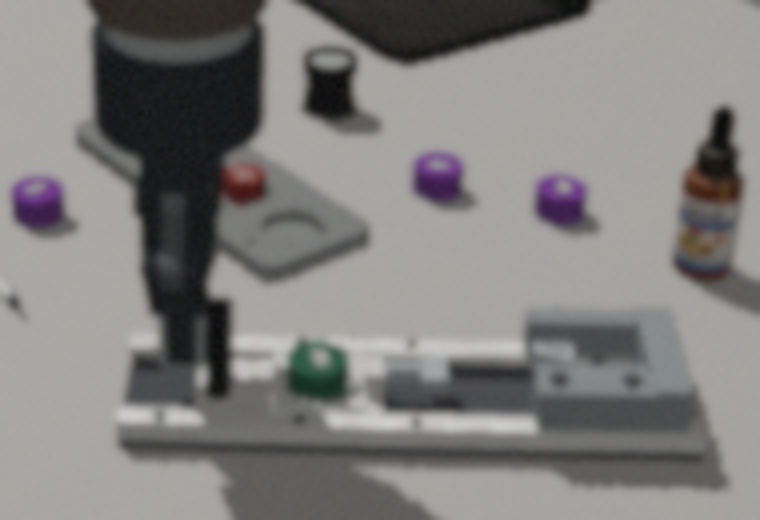

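The carrier slides along with the finger: the plate is now at (217,345) in the crop, with the specimen seated at (318,370).

>>> play_rows(
  rows=[
    [[0,-0.3,0],0,0],
    [[0,-0.6,0],0,0],
    [[0,-0.9,0],0,0],
    [[0,-1.2,0],0,0],
    [[0,-1.5,0],0,0],
    [[0,-1.8,0],0,0],
    [[0,-2.1,0],0,0],
    [[0,-2.4,0],0,0],
    [[0,-2.7,0],0,0],
    [[0,-3.0,0],0,0],
    [[0,-3.3,0],0,0],
    [[0,-3.5,0],0,0],
  ],
)

```text
time: 13.08
ee_pos: [0.4757, -0.2361, 0.0253]
tcp_rot: [-90.9, 90.0, -35.0]
wrist_force: [-0.6, 0.4, -0.6]
opening: 0.0
```

>>> play_rows(
  rows=[
    [[0,0,0],0,0],
    [[0,0,0],0,0],
  ],
)

```text
time: 13.25
ee_pos: [0.4755, -0.236, 0.0253]
tcp_rot: [-87.2, 90.0, -31.3]
wrist_force: [0.8, 0.5, -0.6]
opening: 0.0001
```

```bash
python3 - <<'E'
from h import *
o=bot.get_obs(); t=np.array([.828,-.561,0]);print(o['ee_pos'],o['wrist_force']@t,o['time'])
p,d=bot.camera('scene'); cv2.imwrite('pics/s10.png',cv2.resize(p[210:300,230:390],None,fx=5,fy=5,interpolation=cv2.INTER_CUBIC))
E
```

```text
[ 0.47548977 -0.23599039  0.02531237] 0.3459442124864821 13.25
```

View pics/s10.png

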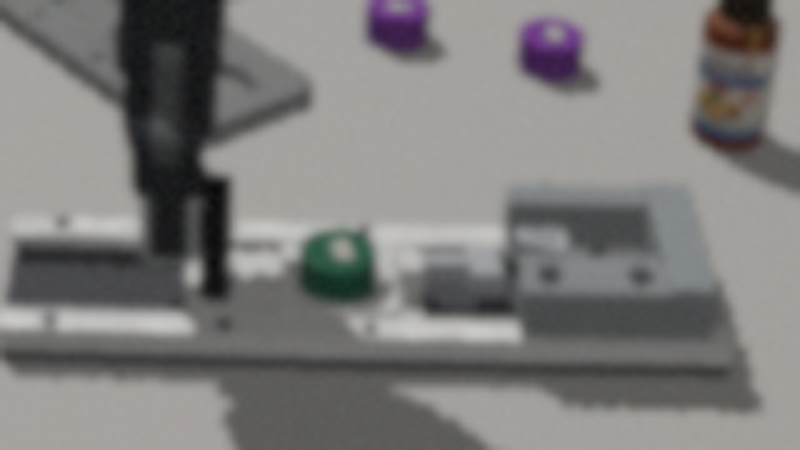

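The nose (about 490,270 in the crop) is just entering the head. From here I go in smaller steps.

>>> play_rows(
  rows=[
    [[0,-0.2,0],0,0],
    [[0,-0.4,0],0,0],
    [[0,-0.6,0],0,0],
    [[0,-0.8,0],0,0],
    [[0,-1.0,0],0,0],
    [[0,-1.2,0],0,0],
    [[0,-1.2,0],0,0],
  ],
)

```text
time: 13.88
ee_pos: [0.4857, -0.2429, 0.0253]
tcp_rot: [-86.5, 90.0, -30.5]
wrist_force: [0.9, 0.3, 0.1]
opening: -0.0001
```

>>> play_rows(
  rows=[
    [[0,-0.15,0],0,0],
    [[0,-0.3,0],0,0],
    [[0,-0.45,0],0,0],
    [[0,-0.6,0],0,0],
    [[0,-0.6,0],0,0],
  ],
)

```text
time: 14.3
ee_pos: [0.4903, -0.246, 0.0252]
tcp_rot: [100.9, 90.0, 156.8]
wrist_force: [-2.1, 1.6, 1.5]
opening: 0.0
```

>>> play_rows(
  rows=[
    [[0,-0.1,0],0,0],
    [[0,-0.2,0],0,0],
    [[0,-0.3,0],0,0],
    [[0,-0.4,0],0,0],
    [[0,-0.4,0],0,0],
  ],
)

```text
time: 14.72
ee_pos: [0.4937, -0.2483, 0.0252]
tcp_rot: [-82.9, 90.0, -26.9]
wrist_force: [-2.1, 1.5, 1.4]
opening: -0.0
```

>>> play_rows(
  rows=[
    [[0,-0.1,0],0,0],
    [[0,-0.2,0],0,0],
    [[0,-0.3,0],0,0],
    [[0,-0.3,0],0,0],
  ],
)

```text
time: 15.05
ee_pos: [0.4964, -0.2501, 0.0252]
tcp_rot: [-86.2, 90.0, -30.3]
wrist_force: [-0.8, 0.4, -1.1]
opening: -0.0002
```

>>> play_rows(
  rows=[
    [[0,-0.1,0],0,0],
    [[0,-0.2,0],0,0],
    [[0,-0.3,0],0,0],
    [[0,-0.3,0],0,0],
  ],
)

```text
time: 15.38
ee_pos: [0.4988, -0.2517, 0.0252]
tcp_rot: [-98.2, 90.0, -42.2]
wrist_force: [-0.6, 0.1, -0.8]
opening: 0.0001
```

>>> play_rows(
  rows=[
    [[0,-0.1,0],0,0],
    [[0,-0.2,0],0,0],
    [[0,-0.2,0],0,0],
  ],
)

```text
time: 15.63
ee_pos: [0.5004, -0.2528, 0.0253]
tcp_rot: [-98.3, 90.0, -42.4]
wrist_force: [-0.9, 1.2, -0.6]
opening: 0.0002
```

>>> play_rows(
  rows=[
    [[0,-0.1,0],0,0],
    [[0,-0.2,0],0,0],
    [[0,-0.2,0],0,0],
  ],
)

```text
time: 15.88
ee_pos: [0.502, -0.2539, 0.0252]
tcp_rot: [-101.9, 90.0, -45.9]
wrist_force: [-0.4, 0.4, -0.3]
opening: -0.0003
```

>>> play_rows(
  rows=[
    [[0,-0.1,0],0,0],
    [[0,-0.2,0],0,0],
    [[0,-0.2,0],0,0],
  ],
)

```text
time: 16.13
ee_pos: [0.5037, -0.255, 0.0253]
tcp_rot: [-94.6, 90.0, -38.6]
wrist_force: [-1.6, 0.4, -1.0]
opening: -0.0001
```

>>> play_rows(
  rows=[
    [[0,-0.1,0],0,0],
    [[0,-0.2,0],0,0],
    [[0,-0.2,0],0,0],
  ],
)

```text
time: 16.38
ee_pos: [0.505, -0.256, 0.0252]
tcp_rot: [94.2, 90.0, 150.2]
wrist_force: [-4.7, 1.1, 1.2]
opening: 0.0
```

>>> play_rows(
  rows=[
    [[0,-0.1,0],0,0],
    [[0,-0.1,0],0,0],
  ],
)

```text
time: 16.55
ee_pos: [0.5057, -0.2564, 0.0253]
tcp_rot: [94.0, 89.9, 150.0]
wrist_force: [-5.5, 2.5, 0.8]
opening: -0.0002
```

>>> play_rows(
  rows=[
    [[0,-0.1,0],0,0],
    [[0,-0.1,0],0,0],
  ],
)

```text
time: 16.72
ee_pos: [0.5064, -0.2569, 0.0252]
tcp_rot: [95.2, 89.9, 151.2]
wrist_force: [-5.9, 3.3, 2.5]
opening: 0.0
```

>>> play_rows(
  rows=[
    [[0,-0.1,0],0,0],
    [[0,-0.1,0],0,0],
  ],
)

```text
time: 16.88
ee_pos: [0.507, -0.2574, 0.0252]
tcp_rot: [93.8, 89.9, 149.8]
wrist_force: [-6.4, 3.8, 2.7]
opening: 0.0003
```

>>> play_rows(
  rows=[
    [[0,-0.1,0],0,0],
    [[0,-0.1,0],0,0],
  ],
)

```text
time: 17.05
ee_pos: [0.5078, -0.2579, 0.0252]
tcp_rot: [92.3, 89.9, 148.3]
wrist_force: [-6.8, 3.1, 2.3]
opening: -0.0
```

>>> play_rows(
  rows=[
    [[0,-0.1,0],0,0],
    [[0,-0.1,0],0,0],
  ],
)

```text
time: 17.22
ee_pos: [0.5086, -0.2584, 0.0253]
tcp_rot: [92.2, 89.9, 148.1]
wrist_force: [-7.8, 4.3, 2.8]
opening: 0.0003
```

>>> play_rows(
  rows=[
    [[0,-0.1,0],0,0],
    [[0,-0.1,0],0,0],
  ],
)

```text
time: 17.38
ee_pos: [0.5093, -0.2588, 0.0253]
tcp_rot: [91.0, 89.9, 146.9]
wrist_force: [-8.0, 4.8, 3.8]
opening: -0.0002
```

>>> play_rows(
  rows=[
    [[0,-0.1,0],0,0],
    [[0,-0.1,0],0,0],
  ],
)

```text
time: 17.55
ee_pos: [0.5099, -0.2593, 0.0252]
tcp_rot: [91.5, 89.8, 147.4]
wrist_force: [-9.1, 6.0, 4.3]
opening: -0.0001
```

>>> play_rows(
  rows=[
    [[0,-0.1,0],0,0],
    [[0,-0.1,0],0,0],
  ],
)

```text
time: 17.72
ee_pos: [0.5106, -0.2597, 0.0252]
tcp_rot: [91.5, 89.8, 147.4]
wrist_force: [-10.1, 5.3, 5.4]
opening: 0.0003
```

>>> play_rows(
  rows=[
    [[0,-0.1,0],0,0],
    [[0,-0.1,0],0,0],
  ],
)

```text
time: 17.88
ee_pos: [0.5113, -0.2602, 0.0252]
tcp_rot: [91.4, 89.8, 147.3]
wrist_force: [-10.4, 6.8, 5.9]
opening: -0.0004
```

>>> play_rows(
  rows=[
    [[0,-0.08,0],0,0],
    [[0,-0.08,0],0,0],
    [[0,-0.08,0],0,0],
  ],
)

```text
time: 18.13
ee_pos: [0.5118, -0.2605, 0.0252]
tcp_rot: [91.6, 89.8, 147.5]
wrist_force: [-11.8, 6.9, 6.8]
opening: 0.0
```

```bash
python3 - <<'E'
from h import *
o=bot.get_obs(); t=np.array([.828,-.561,0]);print(o['ee_pos'],o['wrist_force']@t,o['time'])
p,d=bot.camera('scene'); cv2.imwrite('pics/s11.png',cv2.resize(p[210:300,250:390],None,fx=5.5,fy=5.5,interpolation=cv2.INTER_CUBIC))
E
```

```text
[ 0.51177304 -0.26053304  0.02524617] -13.640966126988205 18.1333
```

View pics/s11.png

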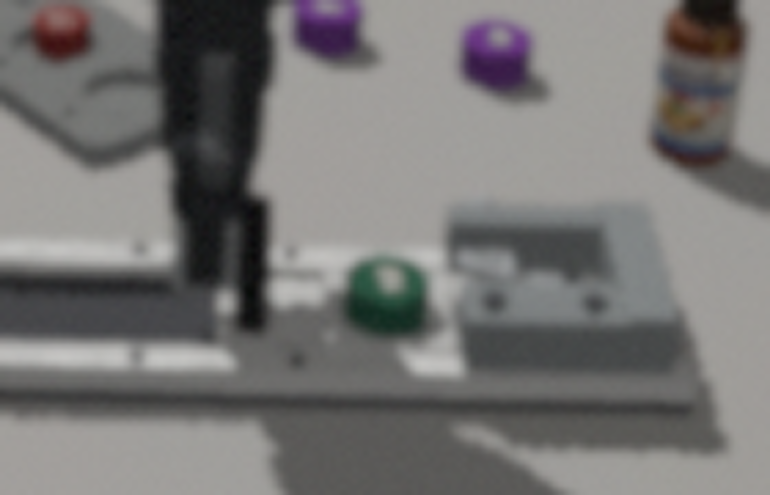

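>>> play_rows(
  rows=[
    [[0,0.1,0],0,0],
    [[0,0.2,0],0,0],
    [[0,0.3,0],0,0],
    [[0,0.4,0],0,0],
    [[0,0.4,0],0,0],
  ],
)

```text
time: 18.6
ee_pos: [0.5093, -0.2588, 0.0253]
tcp_rot: [91.1, 89.9, 147.0]
wrist_force: [-6.2, 3.9, 2.4]
opening: -0.0002
```

>>> play_rows(
  rows=[
    [[0,0.1,0],0,0],
    [[0,0.2,0],0,0],
    [[0,0.2,0],0,0],
  ],
)

```text
time: 18.85
ee_pos: [0.5078, -0.2579, 0.0253]
tcp_rot: [90.9, 89.9, 146.8]
wrist_force: [-5.2, 3.3, 1.1]
opening: -0.0002
```

>>> play_rows(
  rows=[
    [[0,0.3,0],0,0],
    [[0,0.8,0],0,0],
    [[0,1.5,0],0,0],
    [[0,2,0],0,0],
    [[-1.5,2.5,0],0,0],
    [[-4,2.5,0],0,0],
    [[-7,2,0],0,0],
    [[-9,0,0],0,0],
    [[-10,-2,0],0,0],
    [[-10,-4,0],0,0],
    [[-10,-4,0],0,0],
    [[-10,-4,0],0,0],
  ],
)

```text
time: 19.85
ee_pos: [0.5415, -0.2806, 0.1249]
tcp_rot: [94.5, 90.0, 150.5]
wrist_force: [0.1, 1.6, 0.3]
opening: -0.0003
```

```bash
python3 - <<'E'
from h import *
import pickle
o=bot.get_obs(); p,d=bot.camera('wrist'); np.save('pics/w12.npy',d);pickle.dump(o,open('pics/w12.pkl','wb'));cv2.imwrite('pics/w12.png',p); cv2.imwrite('pics/w12a.png',cv2.resize(p[100:300,170:390],None,fx=3,fy=3,interpolation=cv2.INTER_CUBIC)); print(o['ee_pos'],o['wrist_force'],o['time'])
p,d=bot.camera('scene'); cv2.imwrite('pics/s12.png',cv2.resize(p[170:300,200:390],None,fx=4,fy=4,interpolation=cv2.INTER_CUBIC))
E
```

```text
[ 0.54149962 -0.28061168  0.12489895] [0.13189472 1.60418841 0.33635635] 19.85
```

View pics/w12.png

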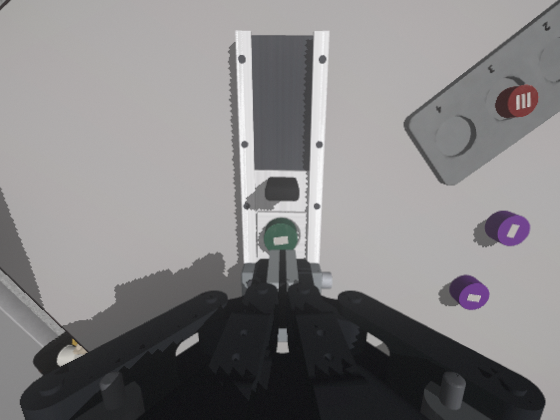

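View pics/s12.png

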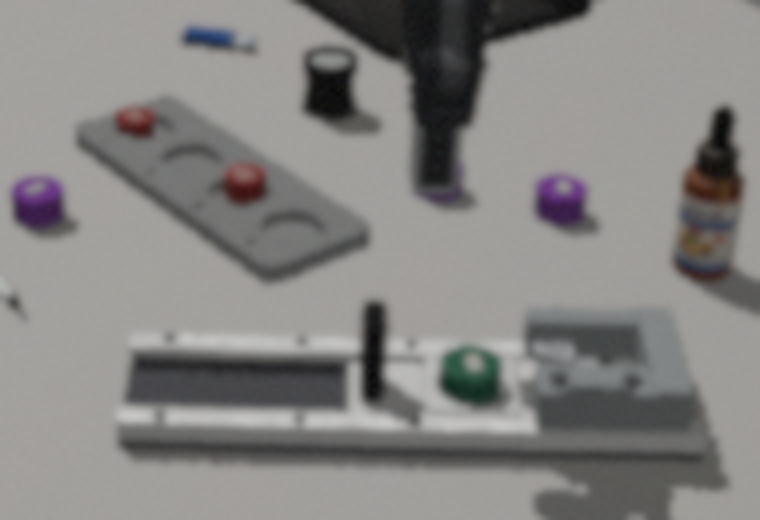

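The specimen is seated and the carrier is in the head, but the fingers hide the pawl. I'll move the camera ahead.

>>> play_rows(
  rows=[
    [[0,-2,0],0,0],
    [[0,-4,0],0,0],
    [[0,-6,0],0,0],
    [[0,-8,0],0,0],
    [[0,-8,0],0,0],
    [[0,-8,0],0,0],
  ],
)

```text
time: 20.45
ee_pos: [0.6073, -0.3251, 0.1245]
tcp_rot: [94.2, 89.9, 150.2]
wrist_force: [0.4, 0.3, -0.2]
opening: 0.0002
```

```bash
python3 - <<'E'
from h import *
import pickle
o=bot.get_obs(); p,d=bot.camera('wrist'); pickle.dump(o,open('pics/w13.pkl','wb')); cv2.imwrite('pics/w13a.png',cv2.resize(p[80:270,180:390],None,fx=3.5,fy=3.1,interpolation=cv2.INTER_CUBIC) if 0 else cv2.resize(p[80:270,180:390],None,fx=3,fy=3,interpolation=cv2.INTER_CUBIC)); cv2.imwrite('pics/w13.png',p); print(o['ee_pos'],o['wrist_force'],o['time'])
E
```

```text
[ 0.60730963 -0.32508949  0.12453995] [ 0.39848157  0.28836168 -0.24250042] 20.45
```

View pics/w13a.png

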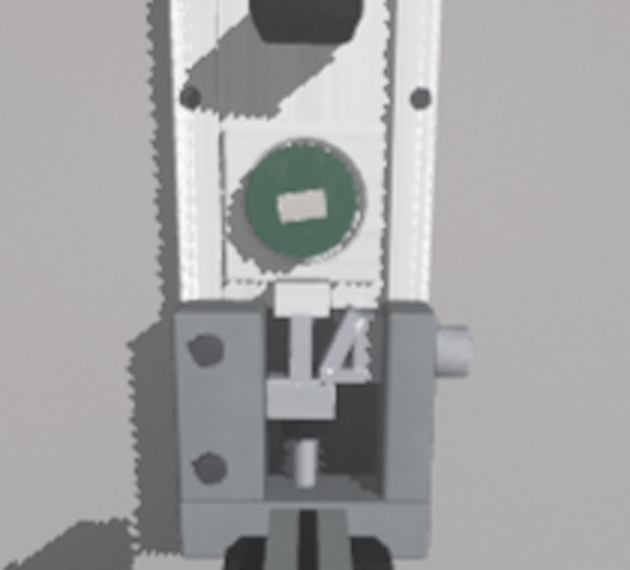

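```bash
python3 - <<'E'
from h import *
p=cv2.imread('pics/w13.png'); cv2.imwrite('pics/w13b.png',cv2.resize(p[170:250,235:335],None,fx=7,fy=7,interpolation=cv2.INTER_CUBIC))
E
```

```text
(no output)
```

View pics/w13b.png

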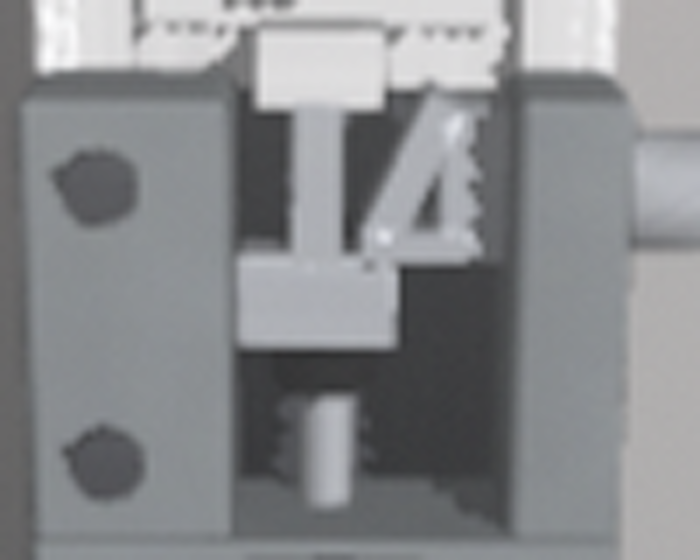

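The pawl tip (365,245 in the crop) sits behind the nose's rear edge, which spans x 238–398. That is about 4 mm of overlap, so the carrier is latched, and the gripper is clear.

```bash
python3 - <<'E'
from workcell import bot
print(bot.job_done(), bot.get_obs()['time'])
E
```

```text
the job is handed in; nothing more can be done
the job is handed in; nothing more can be done
```

I set the green 30 mm specimen in the carrier pocket and let go. I then pushed the carrier with closed fingers until it latched, and handed the job in at about 20.5 s of the 54 s.

- **Specimen:** it sits in the pocket. Depth readings on its top were 28–30 mm, against 30 mm expected, and it was still seated in the last wrist picture.
- **Push:** the wrist force along the track peaked at about 13.6 N. From how far I pushed past first touch, I put the buffer itself near 11 N, under the 15 N limit.
- **Latch:** I felt no distinct click. The last close-up shows the pawl tip about 4 mm across, behind the nose's rear face, after I had backed off.
- **Leftovers:** the small specimens, the loupe and the pen looked untouched in the last scene picture. The gripper was about 125 mm above the bench, touching nothing.

Two readings disagreed:

- **Pocket position:** the camera estimates differed by up to about 2.5 mm along the track. I settled it with a close look before lowering the specimen.
- **Finger opening:** it read 27.6–28.1 mm on the 30 mm specimen, but the grip was square and held.

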